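# Check the charge of an oxygen bottle on the dispensary counter

## Robot

A 7-joint arm with a two-finger parallel gripper is mounted at the origin on the work surface. World frame = base frame: x ahead of the robot, y to its left, z up, the work surface at z = 0. Lengths are in m, angles in rad, forces in N, time in s.
With the tool pointing down it reaches from about 0.35 to 0.9 m from the base axis. Payload 7.2 kg.
Tool frame: the origin (TCP) lies on the centre line of the jaws, within the pads' length; the fingertips stand 22 mm ahead of it and the grasp point (between the pads) lies 3 mm ahead of it; z points along the fingers, y is the direction in which the jaws open and shut (so a half turn about z gives the same grasp; the last joint's range is limited). The gripper opens to 85 mm and grips with 20 to 120 N. Pads are 22 mm wide; open, the fingers measure 114 mm over their backs; the gripper's body (76 mm by 85 mm) begins 54 mm behind the grasp point. The pads swing forward as they close: fully open they stand 13 mm farther back than shut.
Start: joints at [1.211, 0.411, -0.013, 1.596, 0.006, 1.134, -0.082], TCP at [0.18, -0.599, 0.253] pointing down, gripper open.
Joint ranges: [-2.95, 2.95], [-0.29, 1.99], [-1.47, 1.44], [0.14, 2.54], [-1.03, 4.17], [0.13, 1.85], [-2.86, 2.86]. Speed limits (rad/s): [2.39, 2.39, 3.01, 3.01, 3.14, 3.14, 3.14].

## Interface

Orientations are given as a rotation vector (axis times angle).
In Python, from station import ctrl gives the robot as it stands.
- The arm moves only by the shell command python3 -m inch 'ROWS' [FORCE]. ROWS is JSON, a list that holds one entry, the list of rows, each a list of 7 numbers: the closure, from 0 (fully open) to 1 (shut), then the shift along the world's x, y, z in cm, then the turn, a rotation vector about the world's x, y, z in rad. A call has 1 to 5 rows; each row shifts and turns the commanded pose from where the row before left it; what a row does not reach is not made up. A row lasts 1/10 s, in which the tool goes at most 50 mm and 8.59 degrees, less where a joint would pass 70% of its speed; a pose out of reach is approached as far as the arm can. A call is refused whole if a number of a shift passes 5 or a number of a turn 0.15, either way. A call with a gripper value outside its range is refused whole. The fingers move at their own pace and stop on an object; FORCE is the grip in N (left out, the last holds). Time passes only in rows, so rows that do not move let the fingers close. It gives the time, the measured TCP pose, the force and the opening at its end, in the units of the state.
- ctrl.read_state(): the state, without advancing time (a new reading comes with each control period).
- ctrl.grab_frame(name): name is "side" or "top" or "wrist"; returns the picture (480x640x3 uint8, red, green, blue); there is no depth.
- ctrl.camera_params(name): a dict with "fx", "fy", "cx", "cy" (pixels), "R" (3x3) and "t" (3): a world point X has camera coordinates R X + t; the wrist camera has in their place "T_tool_cam" (4x4, takes a point from camera to tool coordinates, whose origin is the TCP and whose axes are the flange's). Camera axes: x right, y down, z forward; pixel columns grow to the right and rows downward; lengths in m; the calibration is good to about 2 mm. A picture is of the moment at which its call begins: read the wrist's pose just before it. camera_params takes no time and is no camera call.
- ctrl.sign_off(): hands the job in, once; it reports no verdict.
The state is a dict: "t": time; "joint_pos": joint angles; "qvel": joint speeds; "tau": joint torques, N m; "tcp_pos": TCP position; "ee_rot": TCP orientation; "wrist_force": force on the tool from outside, world axes, zero at the start; "ft_torque": the same for the moment, N m; "finger_gap": opening from 0.0 (shut) to 1.0 (fully open).
Only numpy, scipy, OpenCV 4.12 (cv2) and the standard library are available. Lean on these libraries where they do the work, as an engineer would, in place of code of your own. Each camera call takes 0.05 s, during which the arm holds its last target.

## Task

The tall oxygen bottle is about to go out to a patient, so check its charge: pick up the pressure gauge from its tray, press its open foot down over the valve on the tall bottle until the valve is fully down and the rod pops out of the gauge's top, and hold it there a moment. Then stand the gauge upright back in its tray and let go, with the rod still out so that it can be read.

Things in the scene. Friction and masses are not known exactly. Their poses are not given: they have to be found in the camera images.
- gauge: Pressure gauge, 99 mm tall, about 175 g, standing in the tray: round grey foot 58 mm across, 44 mm high; above it a steel barrel 28 mm across from 52 to 95 mm up (grip about 75 mm up; keep 45 mm free above that for the rod). In the foot's underside is a round hole 32 mm across that goes over the valve stem, 11 mm to spare all round. Origin: centre of the underside; z up the barrel; yaw is free.
- gauge_rod (a joint): How far the gauge's thin white rod with its black cap, in the middle of the barrel's top, has come out, in m: 0 is in (cap just above the barrel); with the valve fully down this bottle gives about 0.013 to 0.018, by its hidden charge. Friction (0.8 N) keeps the rod out when the gauge is lifted off.
- tall_bottle: The taller, slimmer of two aluminium oxygen bottles, fixed, 72 mm across. On top a black valve collar 60 mm across, its upper face 110 mm above the counter, with a brass stem 9 mm across in its middle, up to 124 mm. The gauge's foot rests on the collar, the stem in its hole. The other bottle (90 mm across, collar 72 mm up) is empty. Origin: centre of its underside, at counter height; z up.
- tall_bottle_valve (a joint): How far the tall bottle's collar is pressed down, in m: 0 is up, 0.006 is fully down, at a hard stop. It moves straight down against a spring (4 N to start, 11 to 13 N near the bottom with the rod's drag) and comes back up when let go. As it sinks, gas pushes the rod out of the gauge on it.
- tray: The gauge's low white tray, fixed, open above: 180 mm (its x) by 130 mm (its y), 14 mm high, walls 4 mm, inner floor 4 mm above the counter. Origin: centre of its underside, z up. The gauge starts about 30 mm from the middle towards the -x end; a small dark torch lies across the tray 60 mm towards +x.

How it is judged:
By the outcome, as a careful person would: the job done as asked, in the order asked, and still so for the second after the job is handed in, with the robot touching nothing.
It also fails if it takes over 51 s, if anything falls off the work surface, if the arm or the gripper's body presses on something with over 40 N, if the wrist force passes 120 N, or if a joint passes its speed limit or range.

## Working session

There is one attempt and no reset: what is moved stays moved. The work goes in short steps, Python scripts to look and compute and a shell command to move; the robot and the scene stay as the last step left them, time stands still between calls to the robot, and variables do not carry over. Pictures are saved under pics/ and viewed, and the job is handed in when it is done.

```bash
ls; mkdir -p pics
python3 - <<'E'
from station import ctrl
import cv2
s=ctrl.read_state(); print(s)
for n in ("side","top","wrist"):
    p=ctrl.camera_params(n); print(n,p)
for n in ("side","top"):
    cv2.imwrite(f"pics/{n}0.png",ctrl.grab_frame(n)[:,:,::-1])
E
```

```text
pics
{'t': 0.0, 'joint_pos': array([ 1.21078054,  0.4119155 , -0.0126717 ,  1.59707633,  0.0055961 ,
        1.13428332, -0.08220786]), 'qvel': array([ 0.00124427,  0.00083539, -0.00057577, -0.00153148,  0.00061105,
        0.00034382,  0.00085447]), 'tau': array([-9.36135366e-04, -6.00633502e+01,  6.82002548e-01, -2.99412578e+01,
        1.38838508e-02,  1.06848721e-02,  1.35135184e-05]), 'tcp_pos': array([ 0.17961195, -0.59814345,  0.25243032]), 'ee_rot': array([-3.10662739e+00, -4.56491346e-01,  5.75949782e-04]), 'wrist_force': array([-0.6054546 , -0.38419914,  0.31010719]), 'ft_torque': array([ 0.08257796, -0.03507315, -0.0086196 ]), 'finger_gap': 0.9971905699716478}
side {'fx': 543.4387292553885, 'fy': 543.4387292553885, 'cx': 317.0566697733768, 'cy': 241.1594572097808, 'R': array([[ 0.99976417, -0.0184243 , -0.01149597],
       [-0.02154994, -0.77622269, -0.63009042],
       [ 0.00268554,  0.63018956, -0.77643667]]), 't': array([-0.48907428,  0.06171644,  0.88556047])}
top {'fx': 603.1525192086223, 'fy': 603.1525192086223, 'cx': 319.7715962419851, 'cy': 240.69863053757376, 'R': array([[-0.01930184, -0.99962125, -0.01961638],
       [-0.99664013,  0.02079888, -0.07922025],
       [ 0.07959824,  0.01802137, -0.99666411]]), 't': array([0.02598824, 0.53030769, 1.06228025])}
wrist {'fx': 397.21615251095756, 'fy': 397.21615251095756, 'cx': 320.9540447021883, 'cy': 240.84423366908527, 'T_tool_cam': array([[-3.74949710e-04, -9.54396028e-01, -2.98543265e-01,
         7.62513934e-02],
       [ 9.99999826e-01, -4.93740962e-04,  3.22481793e-04,
         2.13806106e-03],
       [-4.55178381e-04, -2.98543093e-01,  9.54396047e-01,
        -1.20952165e-01],
       [ 0.00000000e+00,  0.00000000e+00,  0.00000000e+00,
         1.00000000e+00]])}
```

View pics/side0.png

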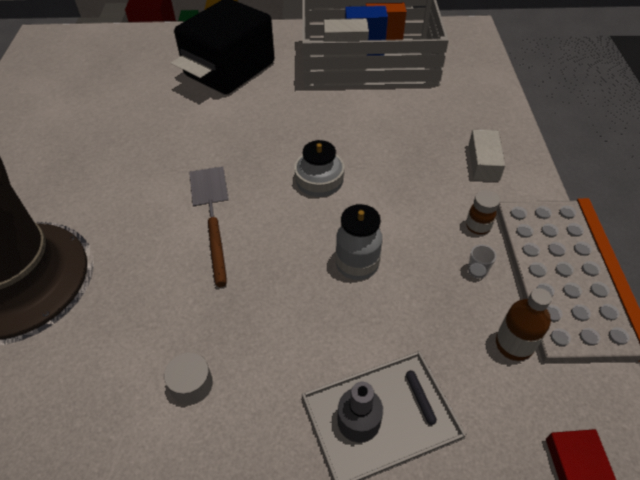

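View pics/top0.png

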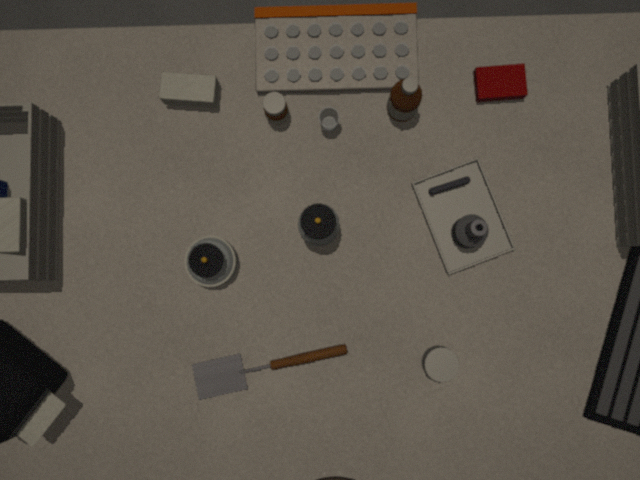

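Side picture: tall bottle's stem is at about (361,213) and the gauge's barrel top at (362,388). Top picture: stem at (318,220), gauge cap at (479,229), and the tray around (462,217). Next I zoom in to refine these positions.

Run:
```python
import cv2,numpy as np
t=cv2.imread("pics/top0.png"); s=cv2.imread("pics/side0.png")
def crop(i,x,y,w,h,k): return cv2.resize(i[y:y+h,x:x+w],None,fx=k,fy=k,interpolation=cv2.INTER_CUBIC)
a=crop(t,400,150,130,130,3); b=crop(s,295,345,180,130,3)[:390,:405]
c=crop(t,285,190,70,70,3); d=crop(s,325,195,70,70,3)
im=np.hstack([a,b[:,:400]]); low=np.hstack([c,d]); low=np.pad(low,((0,0),(0,im.shape[1]-low.shape[1]),(0,0)))
im=np.vstack([im,low]); im=np.clip(im*1.6,0,255).astype('uint8'); print(im.shape)
cv2.imwrite("pics/z0.png",im)
```

```text
(600, 790, 3)
```

View pics/z0.png

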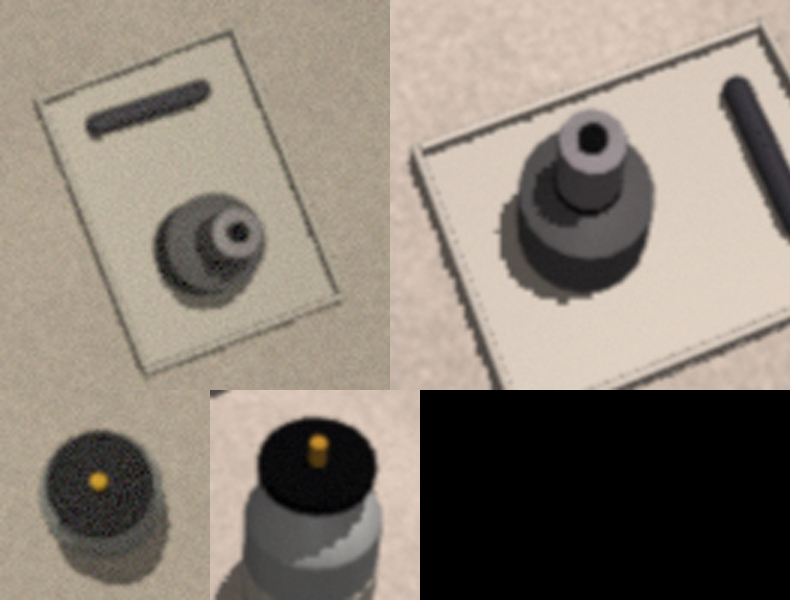

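```bash
cat > h.py <<'E'
import numpy as np
from station import ctrl
def tri(obs):
    A=[];b=[]
    for n,(u,v) in obs.items():
        p=ctrl.camera_params(n);R=np.array(p["R"]);t=np.array(p["t"])
        x=(u-p["cx"])/p["fx"];y=(v-p["cy"])/p["fy"]
        A+= [R[0]-x*R[2],R[1]-y*R[2]]; b+=[x*t[2]-t[0],y*t[2]-t[1]]
    A=np.array(A);b=np.array(b);X,*_=np.linalg.lstsq(A,b,rcond=None)
    return X,np.abs(A@X-b).max()
def ray(n,u,v,z):
    p=ctrl.camera_params(n);R=np.array(p["R"]);t=np.array(p["t"])
    d=R.T@[(u-p["cx"])/p["fx"],(v-p["cy"])/p["fy"],1];o=-R.T@t
    return o+d*(z-o[2])/d[2]
E
python3 - <<'E'
from h import *
np.set_printoptions(precision=4,suppress=True)
cap=tri({"top":(479,227.3),"side":(362.3,390.7)});print("cap",cap)
st=tri({"top":(317.7,220),"side":(361,212)});print("stem",st)
for n,u,v,z in(("top",479,227.3,.103),("side",362.3,390.7,.103),("top",317.7,220,.124),("side",361,212,.124)):print(n,ray(n,u,v,z))
C=[ray("top",400+a/3,150+b/3,.014) for a,b in((39,103),(231,33),(340,297),(147,374))]
print(np.array(C),np.mean(C,0));d=C[0]-C[3];print(np.arctan2(d[1],d[0]),[np.linalg.norm(C[i]-C[i-1]) for i in range(4)])
for a,b in((26,150),(370,27)):print(ray("side",295+a/3,345+b/3,.014))
from scipy.spatial.transform import Rotation as Ro
s=ctrl.read_state();print(Ro.from_rotvec(s["ee_rot"]).as_matrix())
E
```

```text
cap (array([ 0.5403, -0.2498,  0.104 ]), np.float64(0.0005161378195140953))
stem (array([0.5558, 0.0161, 0.1271]), np.float64(0.00027225804985675506))
top [ 0.5409 -0.2501  0.103 ]
side [ 0.5399 -0.2495  0.103 ]
top [0.5564 0.0162 0.124 ]
side [0.5559 0.0189 0.124 ]
[[ 0.6305 -0.1559  0.014 ]
 [ 0.6707 -0.2732  0.014 ]
 [ 0.5091 -0.3318  0.014 ]
 [ 0.4654 -0.2151  0.014 ]] [ 0.5689 -0.244   0.014 ]
0.3442623863759251 [np.float64(0.17537781485502074), np.float64(0.12407008808390309), np.float64(0.171855458794142), np.float64(0.1246072103438104)]
[ 0.4671 -0.2149  0.014 ]
[ 0.6313 -0.1573  0.014 ]
[[ 0.9577  0.2877 -0.0006]
 [ 0.2877 -0.9577  0.0014]
 [-0.0001 -0.0015 -1.    ]]
```

Estimates:

| Item | Position |
|---|---|
| Gauge | about (0.540, -0.250) |
| Stem | (0.556, 0.017) |
| Tray | (0.569, -0.244), yaw 0.344 |

I'll raise the arm first and then travel, because there are objects of unknown height near the right edge.

```bash
python3 -m inch '[[[0,0,0,4,0,0,0],[0,0,0,4,0,0,0],[0,0,0,4,0,0,0],[0,2,2,1,0,0,0],[0,3,3,0,0,0,0]]]' 40
python3 - <<'E'
from station import ctrl
import cv2
print(ctrl.read_state()["tcp_pos"])
cv2.imwrite("pics/w1.png",ctrl.grab_frame("wrist")[:,:,::-1])
E
```

```text
t: 0.6
tcp_pos: [0.2282, -0.5501, 0.3852]
ee_rot: [3.106, 0.448, -0.0]
wrist_force: [1.3, -0.5, 0.6]
finger_gap: 0.998
[ 0.22817884 -0.5501466   0.38520949]
```

View pics/w1.png

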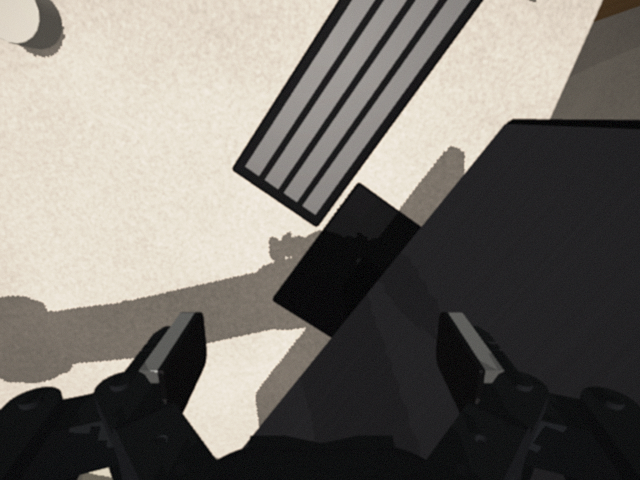

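The wrist picture shows a keyboard-like object and a large black box to the right (-y). The way ahead and to the left is clear.

```bash
python3 -m inch '[[[0,2.7,3,0,0,0,0],[0,2.7,3,0,0,0,0],[0,2.7,3,0,0,0,0],[0,2.7,3,0,0,0,0],[0,2.7,3,0,0,0,0]]]'; python3 -m inch '[[[0,2.7,3,-1,0,0,0],[0,2.7,3,-1,0,0,0],[0,2.7,3,-2,0,0,0],[0,2.7,3,-2,0,0,0],[0,2.7,2.5,-2,0,0,0]]]';  python3 -m inch '[[[0,0,0,-3,0,0,0],[0,0,0,-3,0,0,0],[0,0,0,-2,0,0,0],[0,0,0,0,0,0,0]]]'
python3 - <<'E'
from station import ctrl
import cv2
s=ctrl.read_state();print(s["tcp_pos"],s["ee_rot"])
cv2.imwrite("pics/w2.png",ctrl.grab_frame("wrist")[:,:,::-1])
E
```

```text
t: 1.15
tcp_pos: [0.3655, -0.3971, 0.3829]
ee_rot: [-3.108, -0.457, 0.001]
wrist_force: [1.4, -0.1, 0.5]
finger_gap: 0.996
t: 1.65
tcp_pos: [0.5006, -0.2516, 0.3024]
ee_rot: [-3.108, -0.458, 0.0]
wrist_force: [0.3, -0.2, 1.0]
finger_gap: 0.999
t: 2.05
tcp_pos: [0.4979, -0.2528, 0.22]
ee_rot: [-3.105, -0.457, 0.008]
wrist_force: [-0.7, -0.4, 0.2]
finger_gap: 0.994
[ 0.49794903 -0.25277557  0.22001161] [-3.10457316 -0.45708253  0.00823976]
```

View pics/w2.png

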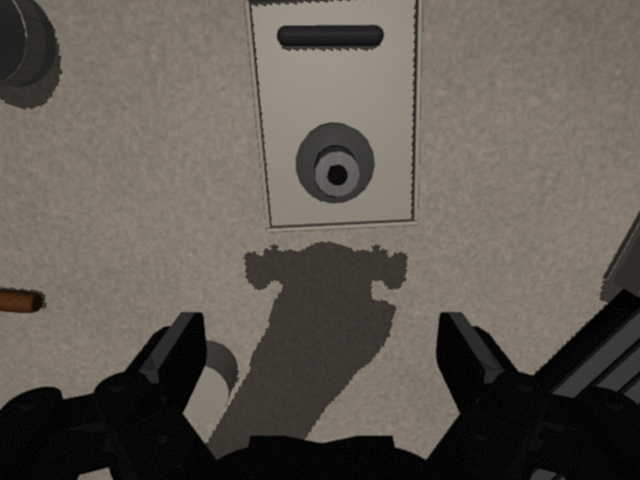

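The gauge's cap is at (337,175) in the wrist picture, upright in the tray, with the torch above it at (330,36). I'll compute the cap's world position from the wrist camera to cross-check.

```bash
cat >> h.py <<'E'
from scipy.spatial.transform import Rotation as Ro
def wray(pos,rot,u,v,z):
    p=ctrl.camera_params("wrist");T=np.array(p["T_tool_cam"]);R=Ro.from_rotvec(rot).as_matrix()
    d=R@T[:3,:3]@[(u-p["cx"])/p["fx"],(v-p["cy"])/p["fy"],1];o=R@T[:3,3]+pos
    return o+d*(z-o[2])/d[2]
E
python3 - <<'E'
from h import *
s=ctrl.read_state();print(wray(s["tcp_pos"],s["ee_rot"],337.5,175,.103))
# finger mid line: where between the fingers at grasp height
R=Ro.from_rotvec(s["ee_rot"]).as_matrix();print(R)
E
```

```text
[ 0.5430263  -0.25242025  0.103     ]
[[ 0.95765548  0.28790114 -0.00298519]
 [ 0.28790652 -0.95765725  0.00155638]
 [-0.00241071 -0.00234993 -0.99999433]]
```

```bash
python3 -m inch '[[[0,2.2,0.1,0,0,0,0],[0,2.1,0.1,0,0,0,0],[0,0,0,-3,0,0,0],[0,0,0,-3,0,0,0],[0,0,0,-2,0,0,0]]]'; python3 -m inch '[[[0,0,0,-2,0,0,0],[0,0,0,-1.5,0,0,0],[0,0,0,-1.2,0,0,0],[0,0,0,-1,0,0,0],[0,0,0,0,0,0,0]]]'
python3 - <<'E'
from station import ctrl
import cv2
s=ctrl.read_state();print(s["tcp_pos"],s["ee_rot"],s["wrist_force"])
cv2.imwrite("pics/s3.png",ctrl.grab_frame("side")[:,:,::-1])
cv2.imwrite("pics/w3.png",ctrl.grab_frame("wrist")[:,:,::-1])
E
```

```text
t: 2.6
tcp_pos: [0.543, -0.2518, 0.1431]
ee_rot: [3.108, 0.457, 0.001]
wrist_force: [-0.9, -0.1, 0.1]
finger_gap: 1.003
t: 3.1
tcp_pos: [0.5424, -0.2514, 0.0855]
ee_rot: [-3.108, -0.457, 0.002]
wrist_force: [0.1, -0.5, -0.0]
finger_gap: 1.003
[ 0.54238475 -0.25144953  0.08545384] [-3.10755071e+00 -4.56655526e-01  1.82817913e-03] [ 0.08249661 -0.48167469 -0.03961253]
```

View pics/s3.png

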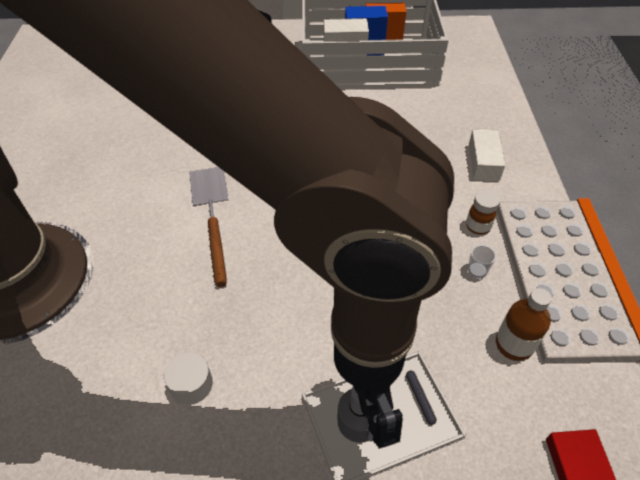

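View pics/w3.png

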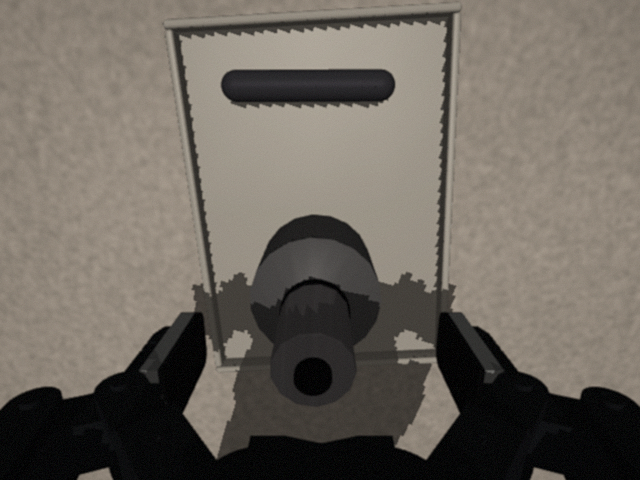

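The side picture shows the fingers around the gauge in its tray. In the wrist picture the cap is at (313,376) and the jaws' midline at about column 321.

Run:
```python
from h import *
s=ctrl.read_state();X=wray(s["tcp_pos"],s["ee_rot"],313,376,.103);print(X)
R=Ro.from_rotvec(s["ee_rot"]).as_matrix();print("in tool:",R.T@(X-s["tcp_pos"]))
```

```text
[ 0.54276687 -0.25146858  0.103     ]
in tool: [-0.00024684 -0.00030049 -0.01627539]
```

Centred within 0.5 mm. Down 4 mm, then close.

```bash
python3 -m inch '[[[0,0,0,-0.4,0,0,0],[0.3,0,0,0,0,0,0],[0.5,0,0,0,0,0,0],[0.8,0,0,0,0,0,0],[0.8,0,0,0,0,0,0]]]' 50; python3 -m inch '[[[1,0,0,0,0,0,0],[1,0,0,0,0,0,0],[1,0,0,0,0,0,0],[1,0,0,0,0,0,0],[1,0,0,0,0,0,0]]]' 50;python3 -m inch '[[[1,0,0,0,0,0,0],[1,0,0,0,0,0,0],[1,0,0,0,0,0,0]]]'
```

```text
t: 3.7
tcp_pos: [0.5428, -0.2515, 0.0825]
ee_rot: [-3.108, -0.457, -0.0]
wrist_force: [0.6, -0.8, 0.6]
finger_gap: 0.331
t: 4.2
tcp_pos: [0.5428, -0.2515, 0.0824]
ee_rot: [-3.108, -0.457, -0.0]
wrist_force: [-0.7, 0.8, 1.8]
finger_gap: 0.319
t: 4.5
tcp_pos: [0.5428, -0.2515, 0.0823]
ee_rot: [-3.108, -0.457, -0.0]
wrist_force: [0.7, 1.6, 1.8]
finger_gap: 0.317
```

```bash
python3 -m inch '[[[1,0,0,1,0,0,0],[1,0,0,2,0,0,0],[1,0,0,3,0,0,0],[1,0,0,4,0,0,0],[1,0,0,4,0,0,0]]]'; python3 -m inch '[[[1,0,1,4,0,0,0],[1,-1,3,0,0,0,0],[1,-1,3,0,0,0,0],[1,-1,4,0,0,0,0],[1,-1,4,0,0,0,0]]]';  python3 -m inch '[[[1,-1,4,0,0,0,0],[1,-1,3,0,0,0,0],[1,0,2,0,0,0,0],[1,0,1.5,0,0,0,0],[1,0,0,0,0,0,0]]]'
python3 - <<'E'
from station import ctrl
import cv2
s=ctrl.read_state();print(s["tcp_pos"],s["ee_rot"],s["wrist_force"])
cv2.imwrite("pics/w4.png",ctrl.grab_frame("wrist")[:,:,::-1])
cv2.imwrite("pics/s4.png",ctrl.grab_frame("side")[:,:,::-1])
E
```

```text
t: 5.0
tcp_pos: [0.5422, -0.2516, 0.2238]
ee_rot: [-3.108, -0.457, 0.001]
wrist_force: [0.4, -0.5, -1.2]
finger_gap: 0.316
t: 5.5
tcp_pos: [0.502, -0.1007, 0.2628]
ee_rot: [3.108, 0.455, 0.001]
wrist_force: [0.7, 0.5, -1.4]
finger_gap: 0.319
t: 6.0
tcp_pos: [0.4826, 0.0056, 0.2629]
ee_rot: [-3.107, -0.462, -0.001]
wrist_force: [-0.6, -0.4, -1.4]
finger_gap: 0.314
[0.48256143 0.00558318 0.26294074] [-3.10710781e+00 -4.62255437e-01 -1.24499754e-03] [-0.64036465 -0.38015784 -1.36077314]
```

View pics/w4.png

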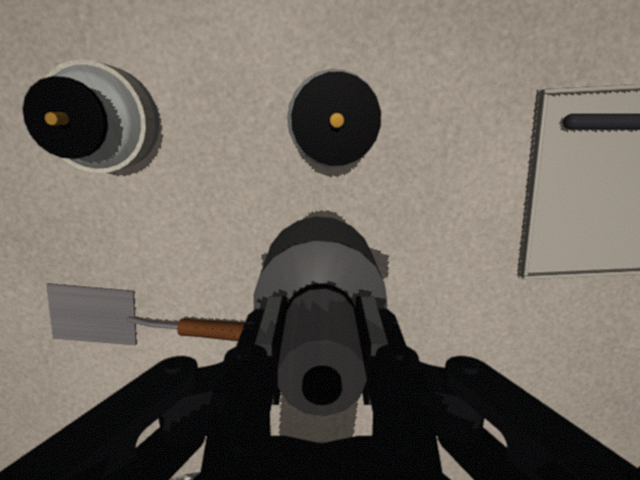

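View pics/s4.png

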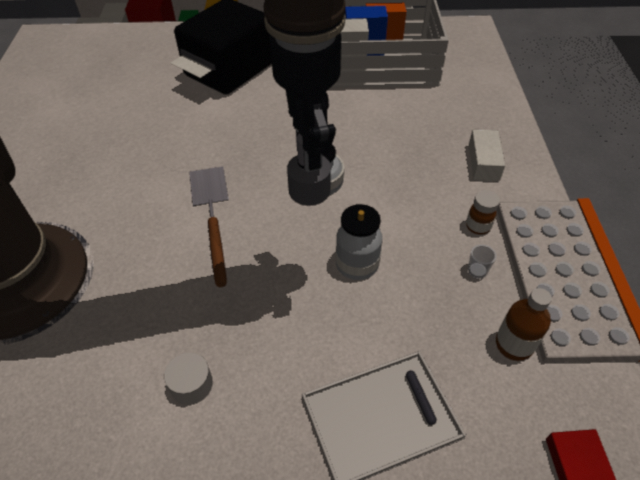

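The gauge is held upright. In the wrist picture the stem's top is at (337,120) and the tall collar is centred at about (335,118).

Run:
```python
from h import *
s=ctrl.read_state();X=wray(s["tcp_pos"],s["ee_rot"],337,119.5,.124);print(X, (X-s["tcp_pos"])*100)
X=wray(s["tcp_pos"],s["ee_rot"],335,118,.110);print("collar",X)
# cap in tool
C=wray(s["tcp_pos"],s["ee_rot"],322,385,s["tcp_pos"][2]+.0207);R=Ro.from_rotvec(s["ee_rot"]).as_matrix();print(R.T@(C-s["tcp_pos"]))
```

```text
[0.55761108 0.01249238 0.124     ] [  7.49119573   0.96062903 -13.85708183]
collar [0.5582029  0.01347484 0.11      ]
[-0.00016415  0.00246737 -0.02069838]
```

Fused stem estimate: (0.5565, 0.0155). I'll move above it, then descend carefully.

```bash
python3 -m inch '[[[1,2,0.5,0,0,0,0],[1,3,0.5,0,0,0,0],[1,2.0,0,0,0,0,0],[1,0.4,0,0,0,0,0],[1,0,0,0,0,0,0]]]'
python3 - <<'E'
from station import ctrl
import cv2
s=ctrl.read_state();print(s["tcp_pos"],s["ee_rot"],s["wrist_force"])
cv2.imwrite("pics/w5.png",ctrl.grab_frame("wrist")[:,:,::-1])
cv2.imwrite("pics/s5.png",ctrl.grab_frame("side")[100:340,200:520,::-1].repeat(2,0).repeat(2,1))
E
```

```text
t: 6.6
tcp_pos: [0.5567, 0.0122, 0.2617]
ee_rot: [-3.109, -0.454, 0.002]
wrist_force: [-0.1, 0.4, -0.8]
finger_gap: 0.314
[0.55669473 0.01221411 0.26169981] [-3.10851726e+00 -4.54384844e-01  2.19356916e-03] [-0.11006706  0.35525055 -0.79273757]
```

View pics/s5.png

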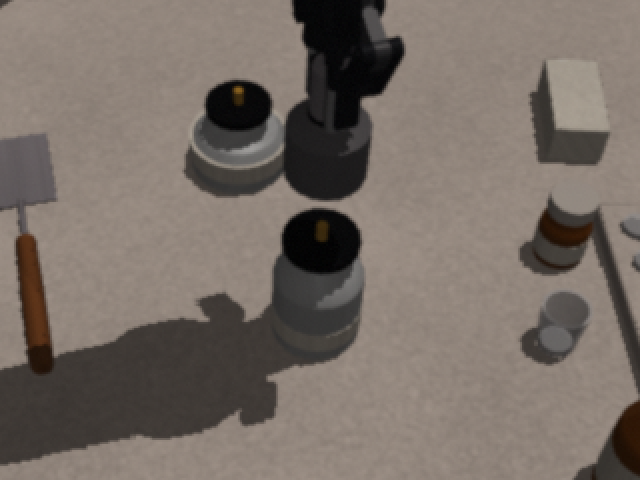

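View pics/w5.png

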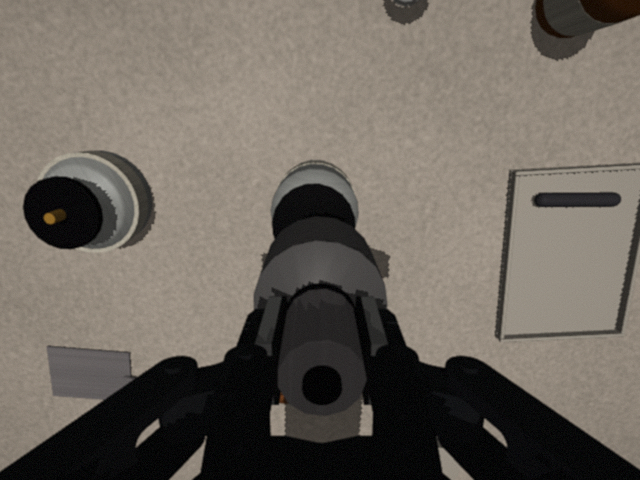

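The gauge hangs above the tall bottle; in the doubled side crop the foot is at (327,150) and the stem at (322,230). I'll correct y by +3 mm and lower it.

```bash
python3 -m inch '[[[1,0,0.3,-1,0,0,0],[1,0,0,-2,0,0,0],[1,0,0,-1.5,0,0,0],[1,0,0,-1,0,0,0],[1,0,0,0,0,0,0]]]'
python3 - <<'E'
from station import ctrl
import cv2
s=ctrl.read_state();print(s["tcp_pos"],s["ee_rot"],s["wrist_force"])
cv2.imwrite("pics/s6.png",ctrl.grab_frame("side")[130:310,260:480,::-1].repeat(3,0).repeat(3,1))
E
```

```text
t: 7.2
tcp_pos: [0.5555, 0.0163, 0.2058]
ee_rot: [-3.108, -0.457, 0.004]
wrist_force: [0.7, 0.1, -1.1]
finger_gap: 0.314
[0.55553416 0.01631717 0.20577492] [-3.10799494 -0.45708466  0.0042994 ] [ 0.70971655  0.11944208 -1.06228162]
```

View pics/s6.png

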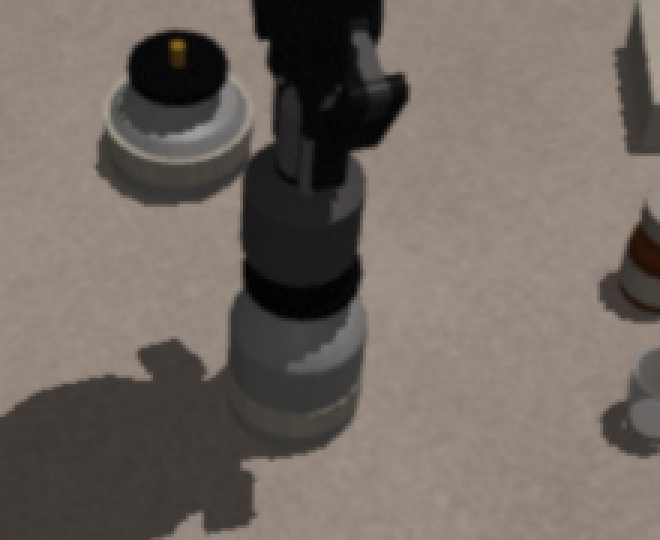

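The foot spans columns 242-365 and the collar 245-360, so they are well aligned. Lowering to contact.

```bash
python3 -m inch '[[[1,0,0,-0.5,0,0,0],[1,0,0,-0.5,0,0,0],[1,0,0,-0.3,0,0,0],[1,0,0,-0.2,0,0,0],[1,0,0,0,0,0,0]]]' 70;python3 -m inch '[[[1,0,0,-0.2,0,0,0],[1,0,0,-0.1,0,0,0],[1,0,0,-0.1,0,0,0],[1,0,0,0,0,0,0]]]'
```

```text
t: 7.75
tcp_pos: [0.5567, 0.0164, 0.192]
ee_rot: [-3.108, -0.457, 0.001]
wrist_force: [0.6, 0.7, -1.2]
finger_gap: 0.308
t: 8.15
tcp_pos: [0.5569, 0.0164, 0.1884]
ee_rot: [3.108, 0.457, 0.0]
wrist_force: [0.4, -0.4, -1.1]
finger_gap: 0.31
```

```bash
python3 -m inch '[[[1,0,0,-0.1,0,0,0],[1,0,0,-0.1,0,0,0],[1,0,0,0,0,0,0]]]';python3 -m inch '[[[1,0,0,-0.1,0,0,0],[1,0,0,-0.1,0,0,0],[1,0,0,0,0,0,0]]]';python3 -m inch '[[[1,0,0,-0.1,0,0,0],[1,0,0,0,0,0,0]]]'
```

```text
t: 8.45
tcp_pos: [0.557, 0.0165, 0.1867]
ee_rot: [3.108, 0.457, 0.001]
wrist_force: [-1.3, -0.1, 5.6]
finger_gap: 0.309
t: 8.75
tcp_pos: [0.5571, 0.0165, 0.185]
ee_rot: [3.108, 0.457, 0.001]
wrist_force: [-1.7, -0.8, 7.7]
finger_gap: 0.312
t: 8.95
tcp_pos: [0.5571, 0.0166, 0.1842]
ee_rot: [3.108, 0.457, 0.002]
wrist_force: [-2.4, 0.4, 9.2]
finger_gap: 0.312
```

```bash
python3 -m inch '[[[1,0,0,-0.1,0,0,0],[1,0,0,0,0,0,0]]]';python3 -m inch '[[[1,0,0,-0.1,0,0,0],[1,0,0,0,0,0,0]]]';python3 -m inch '[[[1,0,0,-0.1,0,0,0],[1,0,0,0,0,0,0]]]'
```

```text
t: 9.15
tcp_pos: [0.5572, 0.0165, 0.1833]
ee_rot: [3.108, 0.457, 0.002]
wrist_force: [-4.0, 0.0, 8.7]
finger_gap: 0.318
t: 9.35
tcp_pos: [0.5572, 0.0166, 0.1824]
ee_rot: [3.108, 0.457, 0.002]
wrist_force: [-3.0, -0.9, 12.1]
finger_gap: 0.312
t: 9.55
tcp_pos: [0.5573, 0.0167, 0.1822]
ee_rot: [3.108, 0.457, 0.003]
wrist_force: [-5.1, -0.1, 16.3]
finger_gap: 0.315
```

```bash
python3 -m inch '[[[1,0,0,-0.1,0,0,0],[1,0,0,0,0,0,0],[1,0,0,0,0,0,0]]]'
```

```text
t: 9.85
tcp_pos: [0.5574, 0.0167, 0.182]
ee_rot: [3.107, 0.457, 0.004]
wrist_force: [-7.9, -0.1, 23.5]
finger_gap: 0.311
```

The arm has hit the hard stop: 23.5 N, TCP no longer sinking at 0.182. I'll hold there and look at the rod.

```bash
python3 -m inch '[[[1,0,0,0,0,0,0],[1,0,0,0,0,0,0],[1,0,0,0,0,0,0],[1,0,0,0,0,0,0],[1,0,0,0,0,0,0]]]';python3 -m inch '[[[1,0,0,0,0,0,0],[1,0,0,0,0,0,0],[1,0,0,0,0,0,0],[1,0,0,0,0,0,0],[1,0,0,0,0,0,0]]]'
python3 - <<'E'
from station import ctrl
import cv2
cv2.imwrite("pics/w7.png",ctrl.grab_frame("wrist")[:,:,::-1])
cv2.imwrite("pics/s7.png",ctrl.grab_frame("side")[130:310,260:480,::-1].repeat(3,0).repeat(3,1))
E
```

```text
t: 10.35
tcp_pos: [0.5574, 0.0168, 0.1821]
ee_rot: [3.107, 0.457, 0.004]
wrist_force: [-7.4, -0.7, 24.7]
finger_gap: 0.308
t: 10.85
tcp_pos: [0.5574, 0.0167, 0.1821]
ee_rot: [3.107, 0.457, 0.004]
wrist_force: [-7.9, 0.4, 24.2]
finger_gap: 0.313
```

View pics/w7.png

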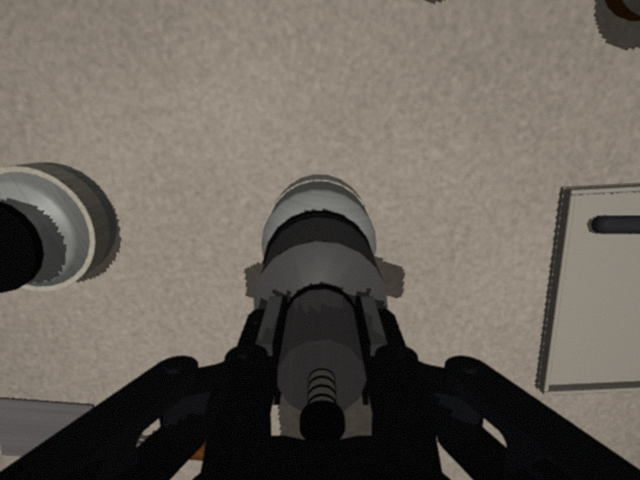

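View pics/s7.png

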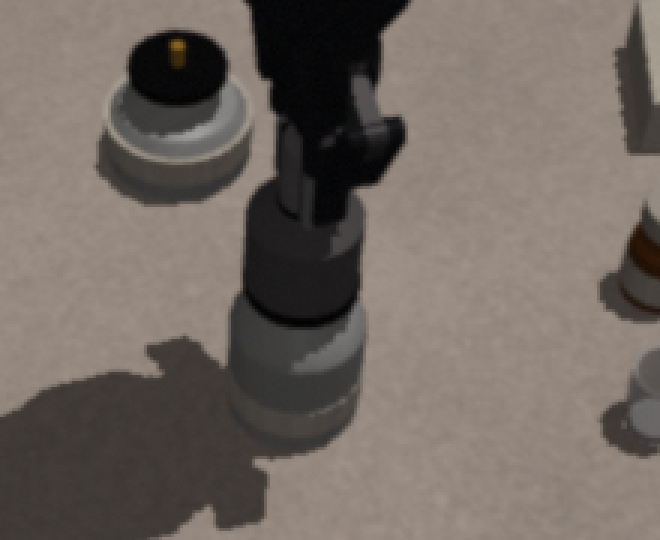

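The rod is out. In the wrist picture the cap has moved from (322,385) to (322,421) with the ringed white rod below it, and the side picture shows the collar sunk under the foot. I'll work out how far the rod came out.

Run:
```python
from h import *
p=ctrl.camera_params("wrist");T=np.linalg.inv(p["T_tool_cam"])
for h in np.arange(0,.020,.002):
    c=T@[0,0,-.0207-h,1];print(round(h,3),p["cx"]+p["fx"]*c[0]/c[2],p["cy"]+p["fy"]*c[1]/c[2])
```

```text
0.0 313.7243981758694 384.54769088891885
0.002 313.6090831481015 388.93691511757993
0.004 313.48992740477615 393.47232811371
0.006 313.36673581640457 398.161357071289
0.008 313.2392998075866 403.01194097466185
0.01 313.10739617855177 408.0325754540901
0.012 312.9707858005477 413.23236244307753
0.014 312.82921216903156 418.62106524806444
0.016 312.6823997962516 424.2091697314609
0.018 312.53005242202283 430.0079524147005
```

The rod reads about 15 mm, inside the expected 13–18 mm. Now lift straight off and return to the original spot.

```bash
python3 -m inch '[[[1,0,0,0.5,0,0,0],[1,0,0,1,0,0,0],[1,0,0,2,0,0,0],[1,0,0,2.5,0,0,0],[1,0,0,2,0,0,0]]]'; python3 -m inch '[[[1,0,-2,0,0,0,0],[1,0,-3,0,0,0,0],[1,-0.5,-4,0,0,0,0],[1,-0.5,-4,0,0,0,0],[1,-0.4,-4,0,0,0,0]]]';  python3 -m inch '[[[1,0,-4,0,0,0,0],[1,0,-3,0,0,0,0],[1,0,-2,0,0,0,0],[1,0,-0.8,0,0,0,0],[1,0,0,0,0,0,0]]]'
python3 - <<'E'
from station import ctrl
import cv2
s=ctrl.read_state();print(s["tcp_pos"],s["ee_rot"],s["wrist_force"])
cv2.imwrite("pics/w8.png",ctrl.grab_frame("wrist")[:,:,::-1])
E
```

```text
t: 11.45
tcp_pos: [0.5567, 0.0164, 0.2602]
ee_rot: [-3.108, -0.457, 0.0]
wrist_force: [0.4, -0.5, -1.2]
finger_gap: 0.311
t: 11.95
tcp_pos: [0.5421, -0.155, 0.259]
ee_rot: [-3.108, -0.457, 0.001]
wrist_force: [0.6, 0.2, -1.6]
finger_gap: 0.311
t: 12.45
tcp_pos: [0.5424, -0.2524, 0.2588]
ee_rot: [-3.108, -0.454, 0.001]
wrist_force: [0.7, 0.1, -1.9]
finger_gap: 0.312
[ 0.54237535 -0.25235175  0.25875641] [-3.10808532e+00 -4.54016719e-01  1.29482513e-03] [ 0.74019715  0.06079259 -1.90962514]
```

View pics/w8.png

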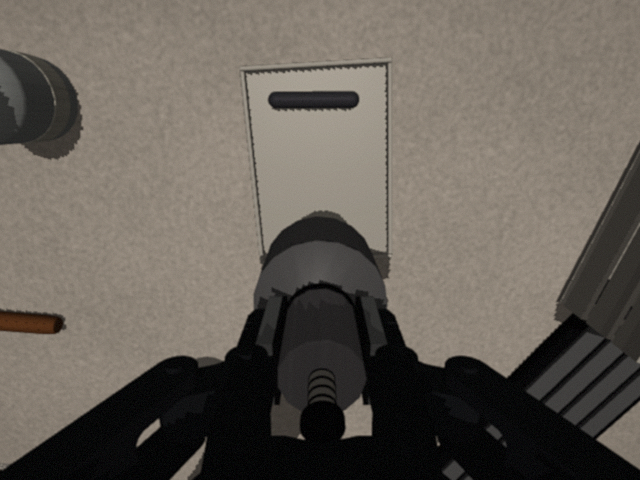

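The rod is still out and the gauge is back over the tray. Lowering, slowly at the end.

```bash
python3 -m inch '[[[1,0,0,-3,0,0,0],[1,0,0,-4,0,0,0],[1,0,0,-4,0,0,0],[1,0,0,-3,0,0,0],[1,0,0,-2,0,0,0]]]'; python3 -m inch '[[[1,0,0,-0.5,0,0,0],[1,0,0,-0.3,0,0,0],[1,0,0,-0.2,0,0,0],[1,0,0,-0.1,0,0,0],[1,0,0,0,0,0,0]]]'
```

```text
t: 13.0
tcp_pos: [0.5422, -0.2487, 0.097]
ee_rot: [-3.105, -0.461, 0.003]
wrist_force: [0.1, -0.1, -1.8]
finger_gap: 0.307
t: 13.5
tcp_pos: [0.5433, -0.2517, 0.0892]
ee_rot: [3.107, 0.457, 0.002]
wrist_force: [-0.6, -0.4, -1.6]
finger_gap: 0.312
```

```bash
python3 -m inch '[[[1,0,0,-0.2,0,0,0],[1,0,0,-0.2,0,0,0],[1,0,0,-0.1,0,0,0],[1,0,0,0,0,0,0]]]'; python3 -m inch '[[[1,0,0,-0.1,0,0,0],[1,0,0,0,0,0,0]]]'
```

```text
t: 13.9
tcp_pos: [0.5426, -0.2516, 0.0831]
ee_rot: [-3.108, -0.457, 0.0]
wrist_force: [0.5, -0.1, -1.4]
finger_gap: 0.309
t: 14.1
tcp_pos: [0.5429, -0.2516, 0.0825]
ee_rot: [3.108, 0.457, 0.0]
wrist_force: [-0.5, 1.2, -0.1]
finger_gap: 0.312
```

```bash
python3 -m inch '[[[1,0,0,-0.05,0,0,0],[1,0,0,0,0,0,0]]]'
```

```text
t: 14.3
tcp_pos: [0.543, -0.2515, 0.0824]
ee_rot: [3.108, 0.457, 0.001]
wrist_force: [-1.9, 0.6, 4.2]
finger_gap: 0.311
```

Seated (+4 N). Opening the jaws slowly.

```bash
python3 -m inch '[[[0.6,0,0,0,0,0,0],[0.6,0,0,0,0,0,0],[0.4,0,0,0,0,0,0],[0.2,0,0,0,0,0,0],[0,0,0,0,0,0,0]]]'; python3 -m inch '[[[0,0,0,0,0,0,0],[0,0,0,0,0,0,0],[0,0,0,0,0,0,0],[0,0,0,0,0,0,0]]]'
python3 - <<'E'
from station import ctrl
import cv2
cv2.imwrite("pics/w9.png",ctrl.grab_frame("wrist")[:,:,::-1])
E
```

```text
t: 14.8
tcp_pos: [0.5428, -0.2516, 0.0817]
ee_rot: [-3.108, -0.457, 0.0]
wrist_force: [0.5, 0.2, -0.3]
finger_gap: 0.887
t: 15.2
tcp_pos: [0.5428, -0.2516, 0.0818]
ee_rot: [3.108, 0.457, -0.0]
wrist_force: [-0.5, 0.4, -0.2]
finger_gap: 1.001
```

View pics/w9.png

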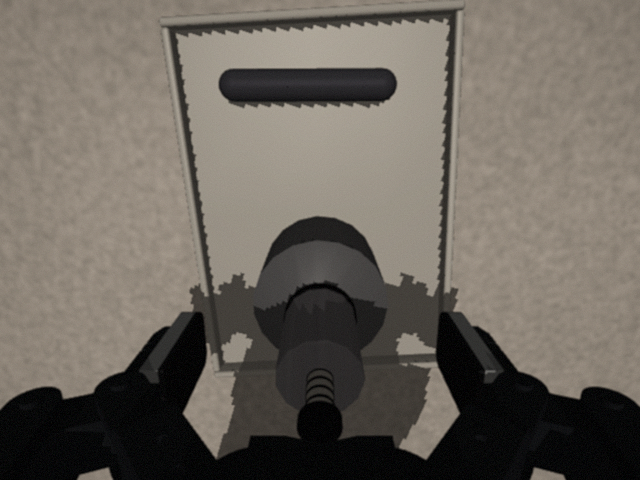

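The gauge stands free between the open jaws with the rod out (cap at (320,420)). Next I retract straight up and then away towards the base, so the cameras can see it.

```bash
python3 -m inch '[[[0,0,0,0.5,0,0,0],[0,0,0,2,0,0,0],[0,0,0,3,0,0,0],[0,0,0,4,0,0,0],[0,0,0,4,0,0,0]]]'; python3 -m inch '[[[0,0,0,4,0,0,0],[0,0,0,3,0,0,0],[0,-2,0,0,0,0,0],[0,-3,0,0,0,0,0],[0,-3,0,0,0,0,0]]]';  python3 -m inch '[[[0,-2,2,0,0,0,0],[0,0,4,0,0,0,0],[0,0,4,0,0,0,0],[0,0,4,0,0,0,0],[0,0,4,0,0,0,0]]]'; python3 -m inch '[[[0,0,4,0,0,0,0],[0,0,4,0,0,0,0],[0,0,2,0,0,0,0],[0,0,0,0,0,0,0],[0,0,0,0,0,0,0]]]'
python3 - <<'E'
from station import ctrl
import cv2,numpy as np
t=ctrl.grab_frame("top")[150:280,400:530,::-1]; s=ctrl.grab_frame("side")[345:475,295:430,::-1]
im=cv2.resize(np.hstack([t,s]),None,fx=3,fy=3,interpolation=cv2.INTER_CUBIC)
cv2.imwrite("pics/z9.png",np.clip(im*1.5,0,255).astype('uint8'))
cv2.imwrite("pics/s9.png",ctrl.grab_frame("side")[:,:,::-1])
E
```

```text
t: 15.75
tcp_pos: [0.5424, -0.2514, 0.2183]
ee_rot: [-3.108, -0.457, 0.001]
wrist_force: [0.8, -0.4, 0.7]
finger_gap: 0.999
t: 16.25
tcp_pos: [0.4619, -0.2513, 0.2873]
ee_rot: [3.108, 0.458, 0.001]
wrist_force: [-0.2, -0.5, 1.8]
finger_gap: 0.997
t: 16.75
tcp_pos: [0.4424, -0.0701, 0.2874]
ee_rot: [3.108, 0.456, 0.001]
wrist_force: [1.2, -0.4, -0.2]
finger_gap: 1.004
t: 17.25
tcp_pos: [0.4427, 0.0282, 0.2871]
ee_rot: [3.107, 0.458, 0.0]
wrist_force: [-0.1, -1.0, 0.1]
finger_gap: 0.998
```

View pics/z9.png

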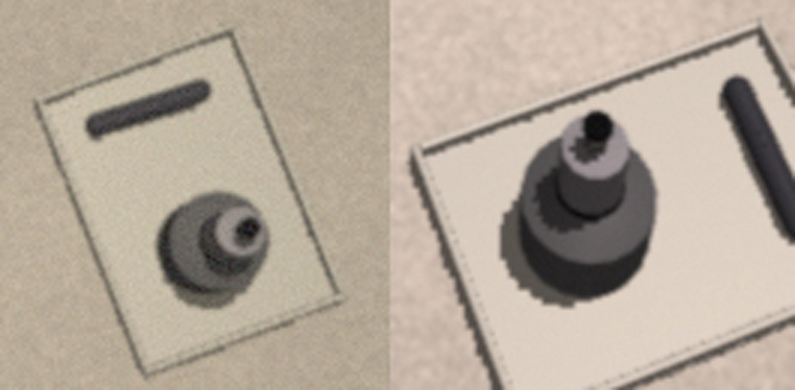

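View pics/s9.png

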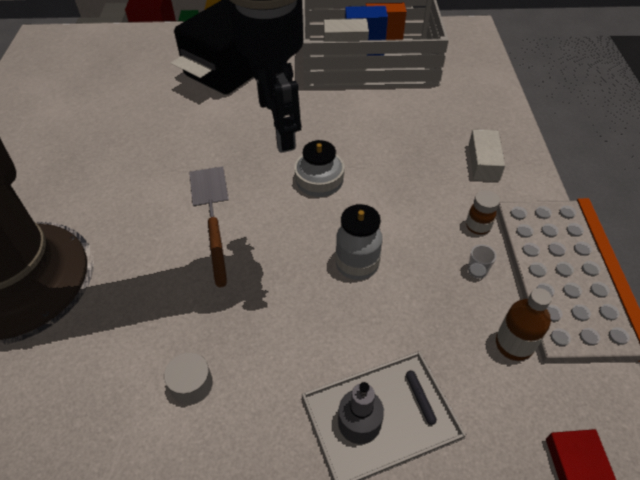

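The gauge stands upright in the tray, and its cap has risen from (592,137) to (598,126) in the zoomed crop, so the rod is out. Nothing else has moved, the bottle's collar is back up and the arm is clear. Handing in.

Run:
```python
from station import ctrl
print(ctrl.read_state()["t"],ctrl.sign_off())
```

```text
the job is handed in; nothing more can be done
17.4 None
```

The charge check is done and handed in at 17.4 s: the tall bottle pushed the gauge's rod out by about 15 mm, inside the expected 13–18 mm.

- **Pressing:** I gripped the gauge by its barrel and pressed it over the tall bottle's valve. The gauge travelled about 6 mm and stopped hard at about 24 N. I held it there for over 1 s, and the wrist camera showed the rod out.
- **Return:** I put the gauge back at its original spot in the tray, released it and moved the arm clear.
- **Last checks:** The top and side pictures show the gauge upright in the tray with the rod still out, the torch and other objects unmoved, and the bottle's collar back up.
- **Disagreement:** The cameras differed by up to about 6 mm on the stem's sideways position. I used a value in between, well inside the 11 mm clearance.
- **Limits:** No check failed. The rod length is a camera estimate, good to perhaps 1–2 mm.

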